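# Offer the guest a chocolate from the handled dish

## Task

Offer the guest the chocolate: take the small blue dish by the top of its thin porcelain handle with a gentle grip, lift it off the counter, give it a quarter turn so that its handle runs along the long side of the grey place mat and an open side faces the guest, and finish still holding it, level and still, about 10 cm above the middle of the mat. The gold ball of chocolate must stay in the middle of the dish the whole time, on the white roundel, without being touched, and nothing else on the counter may be disturbed.

Things in the scene. Friction and masses are not known exactly. Their poses are not given: they have to be found in the camera images.
- dish: Round shallow blue porcelain dish, 152 mm across, rim 27 mm high, 0.25 to 0.45 kg, loose. Origin at the centre of its underside, z up. A rigid 14 mm wide strap handle arches over it from rim to rim along its x axis (legs at x = -71 and +71 mm); its open sides look along +y and -y. At the start the handle stands roughly square to the mat's long side (within about 25 degrees).
- dish_handle (a point): Middle of the handle's straight top, the place to grip, 135 mm above the dish's underside over its centre; axes as the dish's. The top is 40 mm long (x), 14 mm wide (y, the width to grip) and 10 mm thick; it spans 5 mm above and below this point. Fragile: a grip of more than 20 N breaks it; 10 N carries the dish, which then hangs level.
- dish_centre (a point): Centre of the dish's inner floor, 8 mm above its underside, in the middle of a white roundel 50 mm across. The floor is flat to 9 mm from here, then rises 5 degrees to 26 mm, 11 degrees to 42 mm, steeper to the rim: the ball rolls off centre if the dish is tilted or jerked, and rolls back after a small disturbance.
- chocolate_center (a point): Centre of the loose gold-foiled chocolate ball, 40 mm across, about 32 g, lying in the middle of the dish, its top 48 mm above the dish's underside, so 82 mm of open space is left between it and the handle's top. It rolls easily.
- place_mat: Guest's rectangular grey fabric place mat, fixed flat on the counter, 260 mm along its own y (the long side) by 180 mm along its own x, 3 mm thick. Origin at the centre of its underside. The guest sits beyond the mat's long edge on the side away from the robot (mat +x).
- espresso_cup: Bystander: white espresso cup on its saucer, one piece, 97 mm across, 57 mm high, on the guest's side of the mat, its centre about 180 mm from the mat's centre. Origin at the centre of its underside.
- sugar_pot: Bystander: white lidded sugar pot with a brass band, 70 mm across, 79 mm high, standing about 155 mm from the dish's centre on the side away from the robot. Origin at the centre of its underside.
- peanut_bowl: Bystander: terracotta bowl of peanuts in the shell, 96 mm across, 48 mm high, between the dish and the mat. Origin at the centre of its underside.
- flatbread: Bystander: packed golden flatbread of two round lobes, 245 x 125 x 27 mm (long along its x), at the side of the counter. Origin at the centre of its underside.
- tea_box: Bystander: dark grey carton, 70 x 130 x 85 mm high, at the side of the counter. Origin at the centre of its underside.
- honey_jar: Bystander: amber honey jar with a brass lid, 76 mm across, 105 mm high, at the side of the counter. Origin at the centre of its underside.

How it is judged:
On the way:
1. the dish is lifted clear of the counter in the fingers, level, the chocolate in its middle (height (world z) of dish above 0.04 m and contact force between the fingers and dish above 0.5 N and angle between dish's own z axis and vertical below 0.12 rad and horizontal distance between chocolate_center and dish_centre below 0.025 m), for 0.2 s.
At the end, for the whole second after the job is handed in: Held by its handle with its underside 60 to 160 mm above the counter, centre within 40 mm of the mat's centre, handle within 11 degrees of the mat's long side (either way round), tilted under 6 degrees and still; chocolate within 20 mm of the dish's centre; bystanders within 20 mm of their places (height (world z) of dish between 0.06 and 0.16 m and horizontal distance between dish_centre and place_mat below 0.04 m and angle between the x axis of dish and the y axis of place_mat, either way round below 0.2 rad and angle between dish's own z axis and vertical below 0.1 rad and horizontal distance between chocolate_center and dish_centre below 0.02 m and contact force between the fingers and dish above 0.5 N and linear speed of dish below 0.03 m/s and angular speed of dish below 0.2 rad/s and z of chocolate_center in the frame of dish below 0.04 m and distance of each of espresso_cup, sugar_pot, peanut_bowl, flatbread, tea_box, honey_jar from where it was at the start of the episode below 0.02 m); the arm keeps its last pose, push and grip.
It fails at once if the handle is squeezed with more than 20 N a finger (40 N, both fingers together) (contact force between the fingers and dish above 40 N).
It fails at once if the chocolate rolls off the white roundel (more than 25 mm from the dish's centre) (horizontal distance between chocolate_center and dish_centre above 0.025 m).
It fails at once if the dish is tipped by more than 9 degrees (angle between dish's own z axis and vertical above 0.16 rad).
It fails at once if the robot touches the chocolate (contact force between any of the fingers, the arm and chocolate above 0.1 N).
It fails at once if a bystander is moved by more than 20 mm (distance of any of espresso_cup, sugar_pot, peanut_bowl, flatbread, tea_box, honey_jar from where it was at the start of the episode above 0.02 m).
It also fails if it takes over 58 s, if anything falls off the work surface, if the arm or the gripper's body presses on something with over 40 N, if the wrist force passes 120 N, or if a joint passes its speed limit or range.

## Robot

A 7-joint arm with a two-finger parallel gripper is mounted at the origin on the work surface. World frame = base frame: x ahead of the robot, y to its left, z up, the work surface at z = 0. Lengths are in m, angles in rad, forces in N, time in s.
With the tool pointing down it reaches from about 0.425 to 1.025 m from the base axis. Payload 9.4 kg.
Tool frame: the origin (TCP) lies at the very end of the fingers, on their centre line; the grasp point (between the pads) lies 19 mm behind it (robot.pinch_z is the distance from the TCP to the grasp point, in m); z points along the fingers, y is the line along which they close (so a half turn about z gives the same grasp; the last joint's range is limited). The gripper opens to 93 mm and grips with 3 to 60 N. Pads are 15 mm wide; open, the fingers measure 128 mm over their backs; the gripper's body (75 mm by 188 mm) begins 65 mm behind the grasp point.
Start: joints at [1.104, 0.599, -0.003, 1.599, 0.002, 0.943, -0.08], TCP at [0.275, -0.671, 0.219] pointing down, gripper open.
Joint ranges: [-2.57, 2.57], [-0.35, 1.97], [-1.29, 1.29], [0.11, 2.56], [-1.05, 4.19], [0.11, 1.86], [-2.63, 2.63]. Speed limits (rad/s): [2.22, 2.22, 3.01, 3.01, 3.14, 3.14, 3.14].

## Interface

Orientations are given as a unit quaternion [w, x, y, z].
In Python, from bench import robot, camrig, workorder, readout gives the robot as it stands (robot), with the cameras (camrig), the job (workorder) and the readings (readout).
- The arm moves only by the tool step_hand, called after ">>>" by a JSON object that holds its "api" and its "payload", one argument or row to a line. Schema: {"type":"object","properties":{"moves":{"type":"object","properties":{"segments":{"type":"array","items":{"type":"array","items":{"type":"number"},"minItems":4,"maxItems":4},"minItems":1,"maxItems":5}},"additionalProperties":false,"required":["segments"]},"aperture":{"type":"number"},"clamp_n":{"type":"number"},"only":{"type":"string"},"quiet":{"type":"boolean"},"lines":{"type":"string"}},"required":["moves"],"additionalProperties":false}. moves is an object whose key "segments" holds a list of rows, 1 to 5 of them, each of 4 numbers: dx, dy, dz in m, then a turn about the tool's z in rad; each row is the pose to reach, as a shift and turn from the pose commanded when the call began, along the tool's axes at that moment; what a row does not reach only later rows make up. A row lasts 1/10 s, in which the tool goes at most 0.05 m and 0.15 rad, less where a joint would pass 70% of its speed; a pose out of reach is approached as far as the arm can. aperture is the opening from 0.0 (shut) to 1.0 (fully open), set as the call begins (left out keeps the last). The fingers move at their own pace and stop on an object; clamp_n is the grip in N (left out, the last holds). Time passes only in rows, so rows that do not move let the fingers close. The tool returns the time, the measured TCP pose, the force, the opening and the grip force at its end. only (a regular expression) keeps the lines of the reply that match it, lines (a string "A,B") keeps lines A to B, and quiet returns only ok. Input that does not fit is refused with a message, and nothing moves.
- readout.observe(): the state, without advancing time (a new reading comes with each control period).
- camrig.capture(name): name is "scene" or "top" or "wrist"; returns a dict with "pixels" (480x640x3 uint8, red, green, blue), "z_map" (480x640 float32, m along the optical axis (not along the pixel's ray), 0 where there is no reading), "mtx" (3x3 intrinsics, pixels), "eye" and "attitude" of the camera in the world; the wrist camera has in their place "tool_from_camera" (4x4, takes a point from camera to tool coordinates, whose origin is the TCP and whose axes are the flange's). Camera axes: x right, y down, z forward; pixel columns grow to the right and rows downward; lengths in m; the calibration is good to about 2 mm. The wrist camera is an equidistant fisheye: a pixel r from the principal point sees the ray r / f radians off the axis. A picture is of the moment at which its call begins: read the wrist's pose just before it.
- workorder.sign_off(): hands the job in; it is judged then, once.
The state is a dict: "t": time; "joint_pos": joint angles; "qvel": joint speeds; "tau": joint torques, N m; "tcp_pos": TCP position; "eef_rot": TCP orientation; "contact_force": force on the tool from outside, world axes, zero at the start; "moment": the same for the moment, N m; "gripper_width": opening from 0.0 (shut) to 1.0 (fully open); "grip_force": force on a finger pad.
Only numpy, scipy, OpenCV 4.12 (cv2) and the standard library are available. Lean on these libraries where they do the work, as an engineer would, in place of code of your own. Each camera call takes 0.05 s, during which the arm holds its last target. There are 200 camera calls.

## Working session

There is one attempt and no reset: what is moved stays moved. The work goes in short steps, Python scripts to look and compute and a tool call to move; the robot and the scene stay as the last step left them, time stands still between calls to the robot, and variables do not carry over. Pictures are saved under pics/ and viewed, at most 10 in all, crops included, and the job is handed in when it is done.

```bash
ls; mkdir -p pics; python3 - <<'E'
from bench import robot, camrig, workorder, readout
import cv2,numpy as np
o=readout.observe(); print({k:np.round(v,3) for k,v in o.items()})
for n in ("scene","top"):
    c=camrig.capture(n); cv2.imwrite(f"pics/{n}0.png",c["pixels"][:,:,::-1]); np.savez(f"{n}0.npz",**c)
    print(n,c["mtx"],c["eye"],c["attitude"],(c["z_map"]>0).mean())
E
```

```text
bench.py
pics
{'t': np.float64(0.0), 'joint_pos': array([ 1.104,  0.6  , -0.003,  1.6  ,  0.002,  0.943, -0.08 ]), 'qvel': array([-0.   , -0.001,  0.   , -0.   ,  0.002,  0.   , -0.001]), 'tau': array([ 1.0000e-03, -7.6506e+01,  1.4970e+00, -2.5234e+01, -5.2000e-02,
        1.7000e-02,  0.0000e+00]), 'tcp_pos': array([ 0.275, -0.67 ,  0.218]), 'eef_rot': array([-0.001,  0.981,  0.194, -0.   ]), 'contact_force': array([0.38 , 0.031, 0.754]), 'moment': array([-0.   , -0.022,  0.003]), 'grip_force': np.float64(0.0), 'gripper_width': np.float64(1.0)}
scene [[559.55705701   0.         315.59559516]
 [  0.         559.55705701 245.91534305]
 [  0.           0.           1.        ]] [ 1.37750072 -0.53411391  1.25974844] [-0.29558175  0.83651905  0.43307958 -0.15908922] 0.9958528645833333
top [[468.41930454   0.         319.22624323]
 [  0.         468.41930454 239.78076249]
 [  0.           0.           1.        ]] [ 0.42478991 -0.03213116  1.32642231] [ 0.05026265 -0.69846722  0.71277849 -0.03954779] 0.9957877604166666
```

View pics/top0.png

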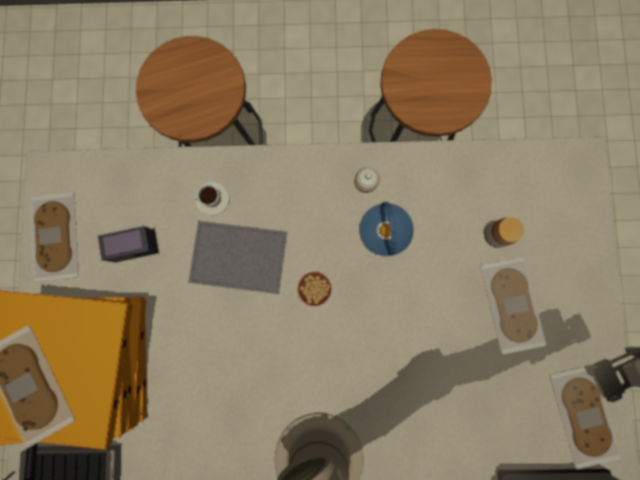

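View pics/scene0.png

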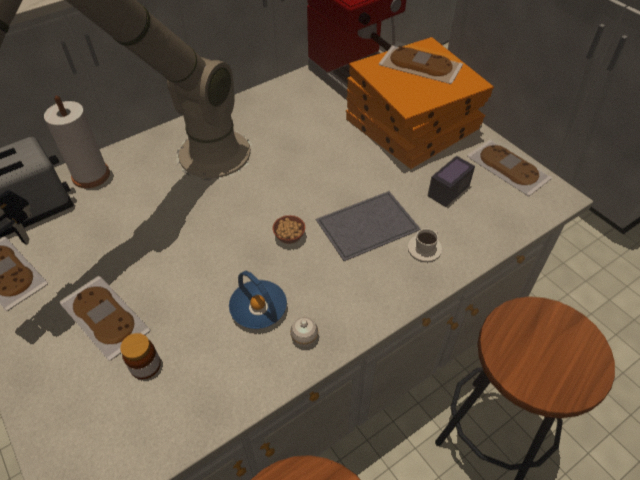

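Top view: dish at (386,230) with its handle running up and down the image, mat at (238,257), peanut bowl at (315,289), sugar pot at (367,180), cup at (211,197). Scene view: dish at (258,305), handle top near (255,285), mat at (367,224).

```bash
cat > h.py <<'E'
import numpy as np,cv2
from scipy.spatial.transform import Rotation as R
def rot(q): return R.from_quat(np.r_[q[1:],q[0]]).as_matrix()
def cast(c,uv,z):
    uv=np.atleast_2d(uv).astype(float); d=np.c_[uv,np.ones(len(uv))]@np.linalg.inv(c["mtx"]).T@rot(c["attitude"]).T
    return c["eye"]+d*((z-c["eye"][2])/d[:,2])[:,None]
def cloud(c):
    v,u=np.mgrid[:480,:640]; d=np.stack([u,v,np.ones_like(u)],-1)@np.linalg.inv(c["mtx"]).T*c["z_map"][...,None]
    return d@rot(c["attitude"]).T+c["eye"]
def ang(v): return np.degrees(np.arctan2(v[1],v[0]))
E
python3 - <<'E'
from h import *
roi={"top":((350,410),(195,265)),"scene":((222,295),(262,340))}
matc={"top":(238,257),"scene":(367,224)}
for n in("top","scene"):
    c=dict(np.load(n+"0.npz")); P=cloud(c); hsv=cv2.cvtColor(c["pixels"],cv2.COLOR_RGB2HSV)
    (a,b),(e,f)=roi[n]; m=np.zeros((480,640),bool); m[e:f,a:b]=1
    blue=m&(hsv[...,0]>95)&(hsv[...,0]<125)&(hsv[...,1]>90)
    z=P[...,2]; top=blue&(z>.120)&(z<.155); rim=blue&(z<.05)&(z>-.01)
    t=P[top]; print(n,"blue",blue.sum(),"handletop n",top.sum(),t.mean(0).round(4),"zmax",t[:,2].max().round(3),"mid",((t.min(0)+t.max(0))/2).round(4))
    h=P[blue&(z>.06)]; w,V=np.linalg.eigh(np.cov(h[:,:2].T)); print(" handle dir",ang(V[:,1]).round(1),"mean",h.mean(0).round(3), h.min(0).round(3),h.max(0).round(3))
    # dish outline from rim: circle of rim-plane rays
    cn=max(cv2.findContours(rim.astype(np.uint8),0,2)[0],key=cv2.contourArea)[:,0]
    q=cast(c,cn,.027)[:,:2]; (x,y),r=cv2.minEnclosingCircle(q.astype(np.float32)); print(" rim circle",round(x,4),round(y,4),"r",round(r,4), "rim z max",np.percentile(z[rim],98).round(3))
    g=m&(hsv[...,0]>12)&(hsv[...,0]<28)&(hsv[...,1]>140); print(" ball",g.sum(),np.median(P[g],0).round(4))
    # mat
    u,v=matc[n]; col=np.median(c["pixels"][v-15:v+15,u-15:u+15].reshape(-1,3),0)
    mm=(np.abs(c["pixels"].astype(int)-col).max(-1)<30).astype(np.uint8); mm[np.abs(z-.003)>.02]=0
    mm=cv2.morphologyEx(mm,cv2.MORPH_OPEN,np.ones((3,3))); l=cv2.connectedComponents(mm)[1]; k=(l==l[v,u]).astype(np.uint8)
    cn=max(cv2.findContours(k,0,2)[0],key=cv2.contourArea)[:,0]; q=cast(c,cn,.003)[:,:2].astype(np.float32)
    rc=cv2.minAreaRect(q); bx=cv2.boxPoints(rc); ed=[bx[1]-bx[0],bx[2]-bx[1]]; L=max(ed,key=np.linalg.norm)
    print(" mat",np.round(rc,4) if 0 else rc,"long dir",ang(L).round(1),"z",np.median(z[k>0]).round(4))
E
```

```text
top blue 1637 handletop n 162 [ 0.6196 -0.2033  0.1336] zmax 0.146 mid [ 0.6176 -0.2032  0.1334]
 handle dir 161.4 mean [ 0.601 -0.2    0.151] [ 0.425 -0.217  0.062] [ 0.675 -0.032  1.326]
 rim circle 0.6181 -0.1945 r 0.0708 rim z max 0.027
 ball 94 [ 0.6123 -0.1964  0.0433]
 mat ((0.5509401559829712, 0.218618705868721), (0.2601209282875061, 0.1790860891342163), 81.71676635742188) long dir 81.7 z 0.0032
scene blue 1494 handletop n 123 [ 0.6362 -0.2011  0.135 ] zmax 0.147 mid [ 0.6242 -0.2007  0.1338]
 handle dir 156.0 mean [ 0.676 -0.214  0.176] [ 0.583 -0.534  0.078] [ 1.378 -0.188  1.26 ]
 rim circle 0.6184 -0.2106 r 0.0716 rim z max 0.031
 ball 159 [ 0.6236 -0.2052  0.0419]
 mat ((0.5502909421920776, 0.21913427114486694), (0.2609473764896393, 0.18204043805599213), 81.70411682128906) long dir 81.7 z 0.005
```

```bash
python3 - <<'E'
from h import *
roi={"top":((350,425),(190,270)),"scene":((215,300),(255,345))}
for n in("top","scene"):
    c=dict(np.load(n+"0.npz")); P=cloud(c); hsv=cv2.cvtColor(c["pixels"],cv2.COLOR_RGB2HSV)
    (a,b),(e,f)=roi[n]; m=np.zeros((480,640),bool); m[e:f,a:b]=1; m&=c["z_map"]>0; z=P[...,2]
    for lo in(.06,.125):
        h=P[m&(z>lo)&(z<.16)&(np.hypot(P[...,0]-.618,P[...,1]+.202)<.085)]; d=cv2.fitLine(h[:,:2].astype(np.float32),cv2.DIST_HUBER,0,.01,.01).ravel()
        s=(h[:,:2]-d[2:])@d[:2]; mid=d[2:]+d[:2]*(s.min()+s.max())/2
        print(n,lo,len(h),"dir",ang(d[:2]).round(1),"mid",mid.round(4),"len",np.ptp(s).round(3),"zmed",np.median(h[:,2]).round(3))
    r=m&(hsv[...,0]>90)&(hsv[...,0]<130)&(hsv[...,1]>60)&(z>.008)&(z<.04)
    q=P[r][:,:2]; q=q[np.hypot(q[:,0]-.618,q[:,1]+.202)<.09].astype(np.float32); print(" rim circle",cv2.minEnclosingCircle(q))
    w=m&(hsv[...,1]<50)&(hsv[...,2]>110)&(np.hypot(P[...,0]-.618,P[...,1]+.202)<.04); print(" white",w.sum(),P[w].mean(0).round(4))
    i=cv2.resize(c["pixels"][e:f,a:b],None,fx=4,fy=4,interpolation=2); cv2.imwrite(f"pics/{n}_crop.png",i[:,:,::-1])
E
python3 -c "
import cv2,numpy as np
a=cv2.imread('pics/top_crop.png');b=cv2.imread('pics/scene_crop.png');a=cv2.copyMakeBorder(a,0,b.shape[0]-a.shape[0],0,0,0);cv2.imwrite('pics/crops.png',np.hstack([a,b]))"
```

```text
top 0.06 303 dir 6.9 mid [ 0.6169 -0.2023] len 0.143 zmed 0.127
top 0.125 167 dir 7.0 mid [ 0.6179 -0.2025] len 0.085 zmed 0.136
 rim circle ((0.6168475151062012, -0.20219749212265015), 0.07308746129274368)
 white 58 [ 0.6186 -0.1887  0.0099]
scene 0.06 348 dir 7.2 mid [ 0.6193 -0.2033] len 0.143 zmed 0.126
scene 0.125 178 dir 7.0 mid [ 0.619  -0.2031] len 0.09 zmed 0.137
 rim circle ((0.6185528635978699, -0.2017894685268402), 0.07613448053598404)
 white 39 [ 0.6217 -0.2063  0.0413]
```

View pics/crops.png

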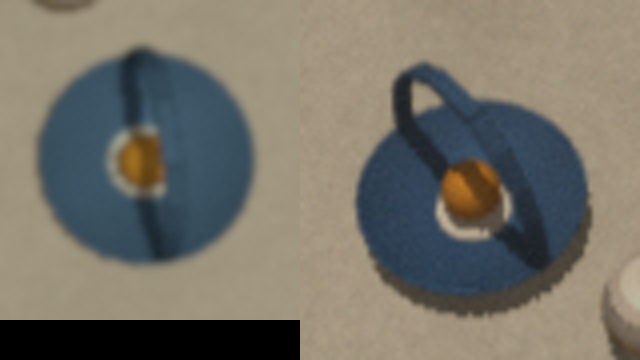

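Crop: handle arch from (135,55) to (165,255) left, ball on the roundel at (140,160); right, handle top at about (430,75). The views agree: grip point (0.618, -0.203, 0.135), handle at 7°, mat (0.5505, 0.219), long side at 81.7°.

```bash
cat >> h.py <<'E'
def go(p,az):  # what is left to a world TCP point and tool-x azimuth, in tool axes
    from bench import robot, camrig, workorder, readout
    o=readout.observe(); M=rot(o["eef_rot"]); a=ang(M[:,0])
    print("t",round(float(o["t"]),2),"tcp",o["tcp_pos"].round(4),"az",a.round(2),"tilt",np.degrees(np.arccos(-M[2,2])).round(2),"tool shift",(M.T@(np.array(p)-o["tcp_pos"])).round(4),"turn",np.radians(a-az).round(4),"j",np.round(o["joint_pos"],2),"grip",round(float(o["grip_force"]),1),"w",round(float(o["gripper_width"]),3))
E
```

>>> {"api": "step_hand", "payload": {
  "moves": {"segments": [[0.04,-0.024,0,0],[0.08,-0.048,0,0],[0.12,-0.072,0,0],[0.16,-0.096,0,0],[0.2,-0.12,0,0]]},
  "aperture": 1.0,
  "clamp_n": 10
}}

```text
t: 0.6
tcp_pos: [0.4156, -0.4819, 0.2183]
eef_rot: [-0.0, 0.981, 0.194, -0.0]
contact_force: [0.6, -0.2, -0.0]
gripper_width: 0.997
grip_force: 0.0
```

>>> {"api": "step_hand", "payload": {
  "moves": {"segments": [[0.04,-0.024,0,0],[0.08,-0.048,0,0.07],[0.12,-0.072,0,0.14],[0.16,-0.096,0,0.2],[0.2,-0.12,0,0.268]]}
}}

```text
t: 1.1
tcp_pos: [0.555, -0.2949, 0.2184]
eef_rot: [-0.0, 0.998, 0.06, -0.0]
contact_force: [-0.0, 0.2, 0.5]
gripper_width: 0.999
grip_force: 0.0
```

```bash
python3 -c "from h import *; go((.618,-.2027,.19),7)"
```

```text
t 1.1 tcp [ 0.555  -0.2949  0.2184] az 6.83 tilt 0.03 tool shift [ 0.0735 -0.0841  0.0284] turn -0.003 j [ 0.36  0.48  0.05  1.83 -0.03  0.83 -1.02] grip 0.0 w 0.999
```

>>> {"api": "step_hand", "payload": {
  "moves": {"segments": [[0.025,-0.028,0,0],[0.05,-0.056,0,0],[0.0735,-0.084,0.01,0],[0.0735,-0.084,0.028,-0.003],[0.0735,-0.084,0.028,-0.003]]}
}}

```text
t: 1.6
tcp_pos: [0.6162, -0.2024, 0.1882]
eef_rot: [-0.001, 0.998, 0.064, -0.002]
contact_force: [-1.0, -0.3, -0.3]
gripper_width: 1.003
grip_force: 0.0
```

```bash
python3 - <<'E'
from h import *; go((.618,-.2027,.116),7)
from bench import robot, camrig, workorder, readout
c=camrig.capture("wrist"); np.savez("w0.npz",**c); print(c["mtx"],c["tool_from_camera"].round(3)); cv2.imwrite("pics/w0.png",c["pixels"][:,:,::-1])
E
```

```text
t 1.6 tcp [ 0.6162 -0.2024  0.1882] az 7.3 tilt 0.24 tool shift [0.0021 0.0006 0.0722] turn 0.0053 j [ 0.2   0.54  0.05  1.81 -0.03  0.79 -1.18] grip 0.0 w 1.003
[[371.64829954   0.         326.77318689]
 [  0.         371.64829954 242.53781937]
 [  0.           0.           1.        ]] [[ 0.001 -0.967 -0.255  0.07 ]
 [ 1.     0.001  0.001 -0.   ]
 [-0.    -0.255  0.967 -0.165]
 [ 0.     0.     0.     1.   ]]
```

View pics/w0.png

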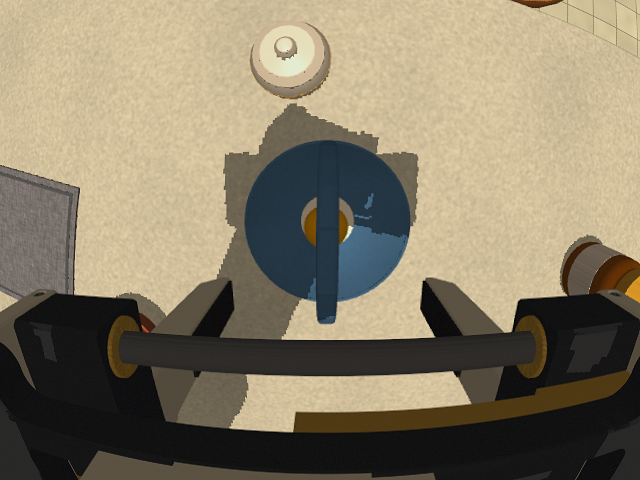

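Wrist: the handle strap is at columns 317–339 (centre 328), parallel to the image columns, the fingers' mid-line at 327; the ball is on the roundel at (326,227). Centred to about 0.5 mm; descend.

>>> {"api": "step_hand", "payload": {
  "moves": {"segments": [[0.002,0.0005,0.015,0.005],[0.002,0.0005,0.03,0.005],[0.002,0.0005,0.045,0.005],[0.002,0.0005,0.06,0.005],[0.002,0.0005,0.072,0.005]]},
  "aperture": 0.6
}}

```text
t: 2.15
tcp_pos: [0.6185, -0.2047, 0.1168]
eef_rot: [-0.0, 0.998, 0.06, -0.001]
contact_force: [0.3, -0.2, 1.4]
gripper_width: 0.628
grip_force: 0.0
```

>>> {"api": "step_hand", "payload": {
  "moves": {"segments": [[0,0,0,0],[0,0,0,0],[0,0,0,0],[0,0,0,0],[0,0,0,0]]},
  "aperture": 0.28,
  "clamp_n": 3
}}

```text
t: 2.65
tcp_pos: [0.6194, -0.2046, 0.1192]
eef_rot: [0.0, 0.998, 0.06, 0.0]
contact_force: [-0.7, -0.0, -0.9]
gripper_width: 0.285
grip_force: 0.0
```

```bash
python3 - <<'E'
from h import *; go((.618,-.2027,.116),7)
from bench import robot, camrig, workorder, readout
c=camrig.capture("wrist"); cv2.imwrite("pics/w1.png",c["pixels"][:,:,::-1])
E
```

```text
t 2.65 tcp [ 0.6194 -0.2046  0.1192] az 6.87 tilt 0.05 tool shift [-0.0011 -0.0021  0.0032] turn -0.0023 j [ 0.21  0.63  0.04  1.86 -0.04  0.66 -1.18] grip 0.0 w 0.285
```

View pics/w1.png

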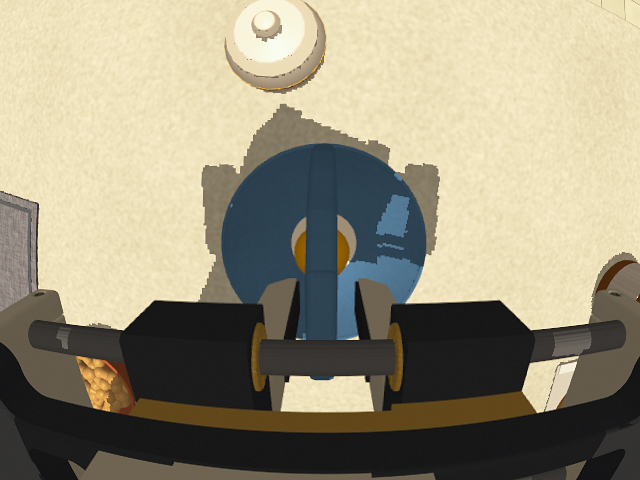

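The handle (columns 306–337) sits about 5 px left of the finger mid-line (327), i.e. 2 mm along −y, agreeing with the state reading. Correct that, then close.

>>> {"api": "step_hand", "payload": {
  "moves": {"segments": [[-0.001,-0.002,0.003,0],[-0.001,-0.002,0.003,0],[-0.001,-0.002,0.003,0]]}
}}

```text
t: 3.0
tcp_pos: [0.6177, -0.2025, 0.1155]
eef_rot: [-0.0, 0.998, 0.06, -0.0]
contact_force: [-0.1, 0.1, 0.4]
gripper_width: 0.281
grip_force: 0.0
```

```bash
python3 -c "from h import *; go((.618,-.2027,.116),7)"
```

```text
t 3.0 tcp [ 0.6177 -0.2025  0.1155] az 6.87 tilt 0.02 tool shift [ 0.0003  0.0002 -0.0005] turn -0.0022 j [ 0.2   0.63  0.04  1.87 -0.04  0.65 -1.18] grip 0.0 w 0.281
```

>>> {"api": "step_hand", "payload": {
  "moves": {"segments": [[0,0,0,0],[0,0,0,0],[0,0,0,0],[0,0,0,0],[0,0,0,0]]},
  "aperture": 0.05,
  "clamp_n": 4
}}

```text
t: 3.5
tcp_pos: [0.6178, -0.2025, 0.1156]
eef_rot: [-0.0, 0.998, 0.06, -0.0]
contact_force: [-0.8, 0.7, 0.5]
gripper_width: 0.146
grip_force: 4.0
```

>>> {"api": "step_hand", "payload": {
  "moves": {"segments": [[0,0,0,0],[0,0,0,0],[0,0,0,0],[0,0,0,0]]},
  "aperture": 0.05,
  "clamp_n": 10
}}

```text
t: 3.9
tcp_pos: [0.6178, -0.2027, 0.1156]
eef_rot: [-0.0, 0.998, 0.06, -0.0]
contact_force: [0.4, 1.9, -0.4]
gripper_width: 0.151
grip_force: 10.0
```

```bash
python3 -c "from h import *; go((.618,-.2027,.116),7)"
```

```text
t 3.9 tcp [ 0.6178 -0.2027  0.1156] az 6.86 tilt 0.0 tool shift [ 0.0002  0.     -0.0004] turn -0.0024 j [ 0.2   0.63  0.04  1.87 -0.04  0.65 -1.18] grip 10.0 w 0.151
```

>>> {"api": "step_hand", "payload": {
  "moves": {"segments": [[0,0,-0.002,0],[0,0,-0.006,0],[0,0,-0.012,0],[0,0,-0.02,0],[0,0,-0.028,0]]}
}}

```text
t: 4.4
tcp_pos: [0.6179, -0.2028, 0.1444]
eef_rot: [0.0, 0.998, 0.06, 0.0]
contact_force: [0.1, -0.4, -3.9]
gripper_width: 0.151
grip_force: 10.0
```

>>> {"api": "step_hand", "payload": {
  "moves": {"segments": [[0,0,-0.008,0],[0,0,-0.016,0],[0,0,-0.024,0],[0,0,-0.03,0],[0,0,-0.034,0]]}
}}

```text
t: 4.9
tcp_pos: [0.618, -0.2027, 0.1784]
eef_rot: [0.0, 0.998, 0.06, 0.0]
contact_force: [-0.2, -0.8, -5.1]
gripper_width: 0.149
grip_force: 10.0
```

>>> {"api": "step_hand", "payload": {
  "moves": {"segments": [[0,0,-0.003,0],[0,0,-0.004,0],[0,0,-0.004,0],[0,0,-0.004,0]]}
}}

```text
t: 5.3
tcp_pos: [0.6177, -0.2026, 0.1813]
eef_rot: [-0.0, 0.998, 0.06, -0.0]
contact_force: [-0.7, 0.2, -4.1]
gripper_width: 0.15
grip_force: 10.0
```

```bash
python3 - <<'E'
from h import *; go((.5505,.219,.219),81.7)
from bench import robot, camrig, workorder, readout
c=camrig.capture("wrist"); cv2.imwrite("pics/w2.png",c["pixels"][:,:,::-1])
E
```

```text
t 5.3 tcp [ 0.6177 -0.2026  0.1813] az 6.87 tilt 0.03 tool shift [-0.0163 -0.4267 -0.0376] turn -1.3061 j [ 0.2   0.55  0.05  1.82 -0.04  0.78 -1.19] grip 10.0 w 0.15
```

View pics/w2.png

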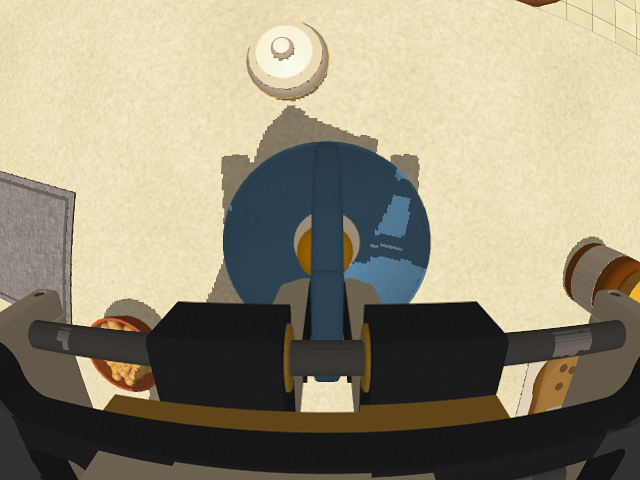

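Wrist: the dish hangs clear, the ball still on the roundel at (326,245). Raise a little, then travel slowly.

>>> {"api": "step_hand", "payload": {
  "moves": {"segments": [[0,0,-0.003,0],[0,0,-0.01,0],[0,0,-0.02,0],[0,0,-0.03,0],[0,-0.001,-0.036,0]]}
}}

```text
t: 5.85
tcp_pos: [0.6182, -0.202, 0.2193]
eef_rot: [0.0, 0.998, 0.06, 0.001]
contact_force: [0.2, -0.1, -4.0]
gripper_width: 0.15
grip_force: 10.0
```

>>> {"api": "step_hand", "payload": {
  "moves": {"segments": [[0,-0.002,-0.001,0],[0,-0.006,-0.001,0],[0,-0.012,-0.001,0],[0,-0.02,-0.001,0],[-0.001,-0.029,-0.001,0]]}
}}

```text
t: 6.35
tcp_pos: [0.6131, -0.172, 0.2182]
eef_rot: [-0.0, 0.998, 0.06, -0.0]
contact_force: [0.8, 0.1, -3.9]
gripper_width: 0.147
grip_force: 10.0
```

>>> {"api": "step_hand", "payload": {
  "moves": {"segments": [[0,-0.01,0,0],[-0.001,-0.02,0,0],[-0.001,-0.03,0,0],[-0.002,-0.04,0,0],[-0.002,-0.05,0,0]]}
}}

```text
t: 6.85
tcp_pos: [0.605, -0.1227, 0.2186]
eef_rot: [-0.0, 0.998, 0.06, -0.0]
contact_force: [0.9, -0.5, -3.3]
gripper_width: 0.151
grip_force: 10.0
```

>>> {"api": "step_hand", "payload": {
  "moves": {"segments": [[0,-0.01,0,0],[-0.001,-0.02,0,0],[-0.001,-0.03,0,0],[-0.002,-0.04,0,0],[-0.002,-0.05,0,0]]}
}}

```text
t: 7.35
tcp_pos: [0.5971, -0.0734, 0.2186]
eef_rot: [0.0, 0.998, 0.06, -0.0]
contact_force: [-0.6, 0.9, -4.5]
gripper_width: 0.146
grip_force: 10.0
```

```bash
python3 - <<'E'
from h import *; go((.5505,.219,.219),81.7)
from bench import robot, camrig, workorder, readout
c=camrig.capture("wrist"); a=c["pixels"]; h=cv2.cvtColor(a,cv2.COLOR_RGB2HSV)[180:280,270:390]
g=(h[...,0]>12)&(h[...,0]<25)&(h[...,1]>200); print("ball px",np.argwhere(g).mean(0)[::-1]+[270,180],g.sum()); cv2.imwrite("pics/w3.png",a[:,:,::-1])
a=cv2.imread("pics/w2.png"); h=cv2.cvtColor(a,cv2.COLOR_BGR2HSV)[180:280,270:390]
g=(h[...,0]>12)&(h[...,0]<25)&(h[...,1]>200); print("before",np.argwhere(g).mean(0)[::-1]+[270,180],g.sum())
E
```

```text
t 7.35 tcp [ 0.5971 -0.0734  0.2186] az 6.86 tilt 0.01 tool shift [-0.0113 -0.2959 -0.0004] turn -1.3062 j [-0.    0.45  0.05  1.89 -0.03  0.8  -1.39] grip 10.0 w 0.146
ball px [343.25292398 251.86403509] 684
before [319.83255814 251.06356589] 645
```

View pics/w3.png

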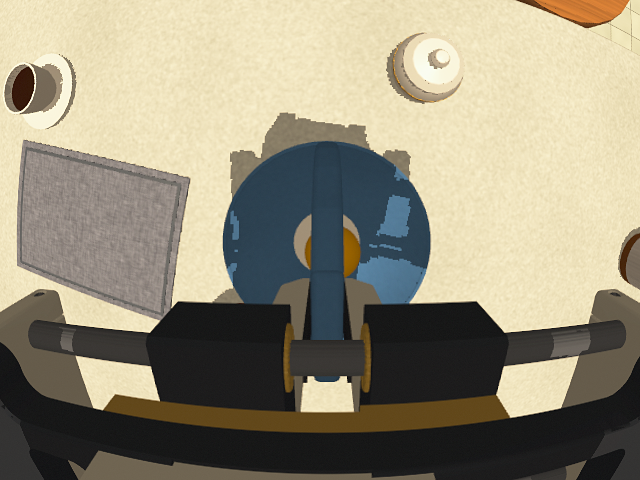

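The ball has lagged about 7 px (5–6 mm) to the right at (333,250), still well on the roundel. Ease off gently and let it settle.

>>> {"api": "step_hand", "payload": {
  "moves": {"segments": [[0,-0.005,0,0],[0,-0.009,0,0],[-0.001,-0.012,0,0],[-0.001,-0.014,0,0],[-0.001,-0.015,0,0]]},
  "quiet": true
}}

```text
ok
```

>>> {"api": "step_hand", "payload": {
  "moves": {"segments": [[0,0,0,0],[0,0,0,0],[0,0,0,0],[0,0,0,0],[0,0,0,0]]}
}}

```text
t: 8.4
tcp_pos: [0.5946, -0.0596, 0.2186]
eef_rot: [0.0, 0.998, 0.06, -0.0]
contact_force: [0.0, 0.2, -3.4]
gripper_width: 0.147
grip_force: 10.0
```

```bash
cat >> h.py <<'E'
def ball():
    from bench import robot, camrig, workorder, readout
    a=camrig.capture("wrist")["pixels"]; h=cv2.cvtColor(a,cv2.COLOR_RGB2HSV)
    box=lambda m:[int(v) for v in cv2.boundingRect(m[180:290,270:390].astype(np.uint8))]
    g=(h[...,0]>12)&(h[...,0]<25)&(h[...,1]>200); w=(h[...,1]<110)&(h[...,2]>90)
    b=box(cv2.morphologyEx(g.astype(np.uint8),cv2.MORPH_OPEN,np.ones((3,3)))); print("ball u",270+b[0],270+b[0]+b[2],"mid",270+b[0]+b[2]/2,"v bottom",180+b[1]+b[3])
    return a
E
python3 - <<'E'
from h import *; go((.5505,.219,.219),81.7); cv2.imwrite("pics/w4.png",ball()[:,:,::-1])
E
```

```text
t 8.4 tcp [ 0.5946 -0.0596  0.2186] az 6.86 tilt 0.01 tool shift [-0.0105 -0.2818 -0.0004] turn -1.3062 j [-0.03  0.45  0.04  1.9  -0.03  0.79 -1.42] grip 10.0 w 0.147
ball u 293 348 mid 320.5 v bottom 277
```

>>> {"api": "step_hand", "payload": {
  "moves": {"segments": [[0,-0.001,0,0],[0,-0.003,0,0],[0,-0.006,0,0],[0,-0.01,0,0],[-0.0005,-0.015,0,0]]},
  "quiet": true
}}

```text
ok
```

>>> {"api": "step_hand", "payload": {
  "moves": {"segments": [[0,-0.006,0,0],[0,-0.013,0,0],[-0.001,-0.02,0,0],[-0.001,-0.027,0,0],[-0.001,-0.034,0,0]]},
  "quiet": true
}}

```text
ok
```

>>> {"api": "step_hand", "payload": {
  "moves": {"segments": [[0,-0.007,0,0],[0,-0.014,0,0],[-0.001,-0.021,0,0],[-0.001,-0.028,0,0],[-0.0015,-0.035,0,0]]},
  "quiet": true
}}

```text
ok
```

>>> {"api": "step_hand", "payload": {
  "moves": {"segments": [[0,-0.007,0,0],[0,-0.014,0,0],[-0.001,-0.021,0,0],[-0.001,-0.028,0,0],[-0.0015,-0.035,0,0]]},
  "quiet": true
}}

```text
ok
```

>>> {"api": "step_hand", "payload": {
  "moves": {"segments": [[0,-0.007,0,0],[0,-0.014,0,0],[-0.001,-0.021,0,0],[-0.001,-0.028,0,0],[-0.0015,-0.035,0,0]]}
}}

```text
t: 10.95
tcp_pos: [0.5701, 0.0933, 0.2186]
eef_rot: [0.0, 0.998, 0.06, 0.0]
contact_force: [0.3, 0.4, -4.9]
gripper_width: 0.148
grip_force: 10.0
```

```bash
python3 -c "
from h import *; go((.5505,.219,.219),81.7); ball()"
```

```text
t 10.95 tcp [0.5701 0.0933 0.2186] az 6.86 tilt 0.0 tool shift [-0.0045 -0.1271 -0.0004] turn -1.3061 j [-0.28  0.42  0.03  1.94 -0.02  0.77 -1.69] grip 10.0 w 0.148
ball u 296 350 mid 323.0 v bottom 278
```

Good. Continue .127: at .007: 3 calls = .105? ramp-down: .006 .005 .004 .003 .002 .001 = ~.021. total .126.

>>> {"api": "step_hand", "payload": {
  "moves": {"segments": [[0,-0.006,0,0],[0,-0.013,0,0],[-0.001,-0.02,0,0],[-0.001,-0.027,0,0],[-0.0015,-0.034,0,0]]},
  "quiet": true
}}

```text
ok
```

>>> {"api": "step_hand", "payload": {
  "moves": {"segments": [[0,-0.007,0,0],[0,-0.014,0,0],[-0.001,-0.021,0,0],[-0.001,-0.028,0,0],[-0.0015,-0.035,0,0]]},
  "quiet": true
}}

```text
ok
```

>>> {"api": "step_hand", "payload": {
  "moves": {"segments": [[0,-0.007,0,0],[0,-0.014,0,0],[-0.001,-0.021,0,0],[-0.001,-0.028,0,0],[-0.001,-0.034,0,0]]},
  "quiet": true
}}

```text
ok
```

>>> {"api": "step_hand", "payload": {
  "moves": {"segments": [[0,-0.006,0,0],[0,-0.011,0,0],[0,-0.015,0,0],[-0.0005,-0.018,0,0],[-0.0005,-0.02,0,0]]},
  "quiet": true
}}

```text
ok
```

>>> {"api": "step_hand", "payload": {
  "moves": {"segments": [[0,-0.001,0,0],[0,-0.0015,0,0],[0,-0.002,0,0],[0,-0.002,0,0],[0,-0.002,0,0]]}
}}

```text
t: 13.5
tcp_pos: [0.5508, 0.2162, 0.2186]
eef_rot: [0.0, 0.998, 0.06, -0.0]
contact_force: [-0.0, -0.4, -4.1]
gripper_width: 0.149
grip_force: 10.0
```

```bash
python3 -c "
from h import *; go((.5505,.219,.219),81.7); ball()"
```

```text
t 13.5 tcp [0.5508 0.2162 0.2186] az 6.85 tilt 0.01 tool shift [ 0.     -0.0029 -0.0004] turn -1.3063 j [-0.49  0.44  0.02  1.91 -0.01  0.79 -1.91] grip 10.0 w 0.149
ball u 292 347 mid 319.5 v bottom 278
```

>>> {"api": "step_hand", "payload": {
  "moves": {"segments": [[0,-0.0005,0,-0.01],[0,-0.001,0,-0.03],[0,-0.0015,0,-0.06],[0,-0.002,0,-0.1],[0,-0.003,0,-0.15]]},
  "quiet": true
}}

```text
ok
```

>>> {"api": "step_hand", "payload": {
  "moves": {"segments": [[0,0,0,-0.05],[0,0,0,-0.1],[0,0,0,-0.15],[0,0,0,-0.2],[0,0,0,-0.25]]},
  "quiet": true
}}

```text
ok
```

>>> {"api": "step_hand", "payload": {
  "moves": {"segments": [[0,0,0,-0.05],[0,0,0,-0.1],[0,0,0,-0.15],[0,0,0,-0.2],[0,0,0,-0.25]]}
}}

```text
t: 15.05
tcp_pos: [0.5505, 0.2192, 0.2186]
eef_rot: [0.0, 0.926, 0.377, -0.0]
contact_force: [1.0, 0.1, -3.0]
gripper_width: 0.144
grip_force: 10.0
```

```bash
python3 -c "
from h import *; go((.5505,.219,.219),81.7); ball()"
```

```text
t 15.05 tcp [0.5505 0.2192 0.2186] az 44.31 tilt 0.0 tool shift [-0.0001  0.0002 -0.0004] turn -0.6527 j [-0.37  0.44 -0.16  1.9   0.09  0.8  -1.37] grip 10.0 w 0.144
ball u 292 347 mid 319.5 v bottom 278
```

>>> {"api": "step_hand", "payload": {
  "moves": {"segments": [[0,0,0,-0.04],[0,0,0,-0.09],[0,0,0,-0.14],[0,0,0,-0.19],[0,0,0,-0.24]]},
  "quiet": true
}}

```text
ok
```

>>> {"api": "step_hand", "payload": {
  "moves": {"segments": [[0,0,0,-0.05],[0,0,0,-0.1],[0,0,0,-0.15],[0,0,0,-0.2],[0,0,0,-0.25]]},
  "quiet": true
}}

```text
ok
```

>>> {"api": "step_hand", "payload": {
  "moves": {"segments": [[0,0,0,-0.05],[0,0,0,-0.09],[0,0,0,-0.12],[0,0,0,-0.145],[0,0,0,-0.16]]},
  "quiet": true
}}

```text
ok
```

>>> {"api": "step_hand", "payload": {
  "moves": {"segments": [[0,0,0,0],[0,0,0,0],[0,0,0,0],[0,0,0,0],[0,0,0,0]]}
}}

```text
t: 17.1
tcp_pos: [0.5504, 0.2193, 0.2186]
eef_rot: [-0.0, 0.758, 0.652, -0.0]
contact_force: [-0.2, -0.5, -3.5]
gripper_width: 0.151
grip_force: 10.0
```

>>> {"api": "step_hand", "payload": {
  "moves": {"segments": [[0,0,0,0],[0,0,0,0],[0,0,0,0],[0,0,0,0],[0,0,0,0]]},
  "quiet": true
}}

```text
ok
```

```bash
python3 - <<'E'
from h import *; go((.5505,.219,.219),81.7); cv2.imwrite("pics/w5.png",ball()[:,:,::-1])
from bench import robot, camrig, workorder, readout
c=camrig.capture("top"); P=cloud(c); z=P[...,2]; m=(c["z_map"]>0)&(z>.07)&(z<.15)&(np.hypot(P[...,0]-.55,P[...,1]-.219)<.1)
h=cv2.cvtColor(c["pixels"],cv2.COLOR_RGB2HSV); m&=(h[...,0]>90)&(h[...,0]<130)&(h[...,1]>60)
print("dish",m.sum(),P[m].min(0).round(3),P[m].max(0).round(3))
o=np.load("top0.npz")["pixels"]; cv2.imwrite("pics/top5.png",c["pixels"][:,:,::-1])
E
python3 -c "
import cv2,numpy as np
cv2.imwrite('pics/end.png',np.vstack([cv2.resize(cv2.imread('pics/w5.png'),(400,300)),cv2.resize(cv2.imread('pics/top5.png')[120:345,150:450],(400,300))]))"
```

```text
t 17.6 tcp [0.5504 0.2193 0.2186] az 81.35 tilt 0.0 tool shift [-0.0003  0.0001 -0.0004] turn -0.0062 j [-0.24  0.46 -0.33  1.9   0.2   0.82 -0.83] grip 10.0 w 0.149
ball u 292 347 mid 319.5 v bottom 278
dish 890 [0.486 0.142 0.107] [0.622 0.234 0.15 ]
```

View pics/end.png

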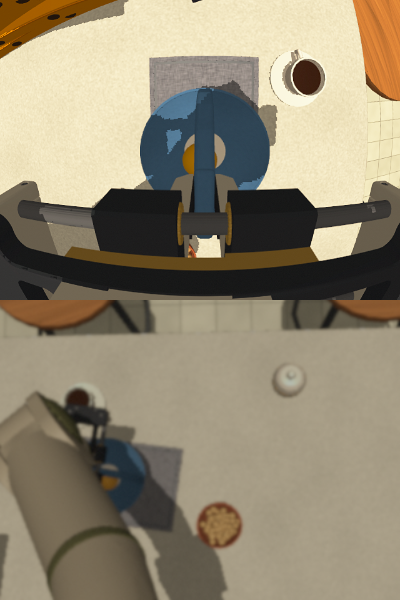

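End view: the dish is held over the mat, handle parallel to its long side. The ball is on the roundel about 5 mm off centre and at rest (same reading twice), and the cup, pot and bowl are in place.

```bash
python3 -c "
from bench import robot, camrig, workorder, readout
print(workorder.sign_off())"
```

```text
the job is handed in; nothing more can be done
None
```

The job is handed in, but no verdict came back: at the last check the dish was held level and still at 10 N, about 10 cm above the mat's middle, handle within 1° of its long side, the chocolate on the roundel about 5 mm off centre.

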